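# Open the child-resistant cap of a cleaner jug

### The arm

A 7-joint arm with a two-finger parallel gripper is mounted at the origin on a cart in front of the work surface, level with it; the furniture and walls round the work are solid. World frame = base frame: x ahead of the robot, y to its left, z up, the work surface at z = 0. Lengths are in mm, angles in rad, forces in N, time in s.
With the tool pointing down it reaches from about 425 to 1025 mm from the base axis. Payload 9.4 kg.
Tool frame: the origin (TCP) lies midway between the tips of the shut fingers; the grasp point (between the pads) lies 19 mm behind it (bot.grip_point_offset is the z of the grasp point in the tool frame, in mm); z points along the fingers, y is the line along which they close (so a half turn about z gives the same grasp; the last joint's range is limited). The gripper opens to 85 mm and grips with 20 to 120 N. Pads are 22 mm wide; open, the fingers measure 114 mm over their backs; the gripper's body (76 mm by 85 mm) begins 54 mm behind the grasp point. The pads swing forward as they close: fully open they stand 13 mm farther back than shut.
Start: joints at [-1.35, 0.599, -0.003, 1.599, 0.002, 0.943, -0.08], TCP at [212.733, 693.086, 206.375] pointing down, gripper open.
Joint ranges: [-2.57, 2.57], [-0.35, 1.97], [-1.29, 1.29], [0.11, 2.56], [-1.05, 4.19], [0.11, 1.86], [-2.63, 2.63]. Speed limits (rad/s): [2.22, 2.22, 3.01, 3.01, 3.14, 3.14, 3.14].

### API

Orientations are given as a unit quaternion [x, y, z, w].
In Python, from rig import readout, optics, order, bot gives the robot as it stands.
- The arm moves only by the tool servo_tool, never from a script. Its argument "commands" is a list of rows, each a list of 3 entries, a list of its own where there are three numbers: the gripper's target within -1 to 1 (shut at 1, half-way at 0, fully open at -1), then the shift along the tool's x, y, z in mm, then the turn, a rotation vector about the tool's x, y, z in rad. A call has 1 to 10 rows; each row is the pose to reach, as a shift and turn from the pose commanded when the call began, along the tool's axes at that moment; what a row does not reach only later rows make up. A row lasts 1/10 s, in which the tool goes at most 50 mm and 8.59 degrees, less where a joint would pass 70% of its speed; a pose out of reach is approached as far as the arm can. A call with a gripper value outside its range is refused whole. The fingers move at their own pace and stop on an object; the grip force is fixed at half the most. Time passes only in rows, so rows that repeat a pose let the fingers close. It gives the time, the measured TCP pose, the force, the opening and the grip force at its end, in the units of the state.
- readout.get_obs(): the state, without advancing time (a new reading comes with each control period).
- optics.capture(name): name is "side" or "top"; returns a dict with "frame" (480x640x3 uint8, blue, green, red), "camera_matrix" (3x3 intrinsics, pixels), "rvec" (rotation vector, rad) and "tvec" (3), from world to camera coordinates, as OpenCV has them. Camera axes: x right, y down, z forward; pixel columns grow to the right and rows downward; lengths in mm; the calibration is good to about 2 mm. A picture is of the moment at which its call begins. There is no depth.
- order.hand_in(): hands the job in; it is judged then, once.
The state is a dict: "time_s": time; "joints": joint angles; "joint_velocities": joint speeds; "joint_torque": joint torques, N m; "ee_pos": TCP position; "tool_rot": TCP orientation; "wrist_force": force on the tool from outside, world axes, zero at the start; "wrist_torque": the same for the moment, N m; "gripper_width": finger opening in mm; "gripper_force": force on a finger pad.
Only numpy, scipy, OpenCV 4.12 (cv2) and the standard library are available. Lean on these libraries where they do the work, as an engineer would, in place of code of your own. Each camera call takes 0.05 s, during which the arm holds its last target. There are 200 camera calls.

### The job

Open the white jug of contact cleaner: its red cap is child-resistant, so push it down hard along the slanted neck, turn it anticlockwise while it is pushed down, and lift it off. Stand the cap right way up in the steel drip tray, setting it down without dropping it, and let go. Leave the jug standing where it is and do not disturb the blue parts case, the multimeter or the contactor.

Things in the scene. Friction and masses are not known exactly. Their poses are not given: they have to be found in the camera images.
- cap_center (a point): centre of the red ribbed cap, 60 mm across and 34 mm tall (about 70 g): on its axis, 17 mm below its flat top. z: along the axis, out of the top. At the start it is locked on the jug's neck and leans with it, 30 degrees from vertical, its y along the jug's y. It may be gripped at any angle about its axis; its lower edge is 14 mm above the jug's sloping shoulder
- cap: the same cap, origin at the centre of its lower edge. While it is held down, turn it anticlockwise seen on its top (positive about its z): hooks block the turn unless it is down; from 40 degrees it is free of the neck's three lugs, at 80 degrees it meets a stop, 60 is best. Then it comes off when pulled 30 mm straight out along the neck
- cap_seal (a joint): squeeze of the spring seal inside the cap, m: 0 with the cap locked and at rest, positive as the cap is pushed along its axis towards the jug. It pushes back with about 7 N at 0, 12 N at 0.003 (needed to clear the hooks), 16 N at 0.005 (fully down). -0.002 with the cap off
- jug_neck (a point): centre of the rim of the jug's neck, inside the cap, 36 mm above the sloping shoulder and 5 mm above the centre of the locked cap. z: out along the neck, 30 degrees from vertical, leaning to the jug's front; y: the jug's width
- tray_floor (a point): centre of the inner floor (2 mm above the desk) of the shallow steel drip tray, 150 mm (its x) by 190 mm (its y), walls 16 mm high; the flat inside is about 138 by 178 mm. z up. It stands loose on the desk nearer the robot than the jug, to the left or to the right, the parts case on the other side
- jug: white plastic canister with rounded edges, 170 mm front to back (x), 120 mm wide (y), 190 mm tall, a carrying handle behind the neck up to 232 mm; origin at the centre of its underside, z up. It stands loose on the desk, the neck end to the left (yaw about -1.3), the handle end to the right; about 2.4 kg
- parts_case: flat blue plastic parts case with a clear lid, 142 x 200 x 35 mm, lying on the desk; origin at the centre of its underside. A bystander
- meter: multimeter, dark face in a yellow case, 152 x 76 x 45 mm, lying on its back; origin at the centre of its underside. A bystander
- relay: contactor, a grey and black block 75 x 45 x 70 mm standing on the desk; origin at the centre of its underside. A bystander

How it is judged:
By the outcome, as a careful person would: the job done as asked, in the order asked, and still so for the second after the job is handed in, with the robot touching nothing.
It also fails if it takes over 40 s, if anything falls off the work surface, if the arm or the gripper's body presses on something with over 40 N, if the wrist force passes 120 N, or if a joint passes its speed limit or range.

## Working session

There is one attempt and no reset: what is moved stays moved. The work goes in short steps, Python scripts to look and compute and a tool call to move; the robot and the scene stay as the last step left them, time stands still between calls to the robot, and variables do not carry over. Pictures are saved under pics/ and viewed, at most 12 in all, crops included, and the job is handed in when it is done.

Besides the shell and the picture viewer there is one more tool, called after "Emit:" by a JSON object that holds its "name" and its "arguments". servo_tool: Moves the arm, as the interface text tells. Its arguments: {"type":"object","properties":{"commands":{"type":"array"}},"required":["commands"]}

```bash
ls; mkdir -p pics; python3 - <<'E'
from rig import readout, optics, order, bot
import cv2,numpy as np
print(readout.get_obs()); print(bot.grip_point_offset, [a for a in dir(bot) if a[0]!='_'])
for n in ("side","top"):
    c=optics.capture(n); cv2.imwrite(f"pics/{n}0.png",c["frame"])
    R=cv2.Rodrigues(np.array(c["rvec"],float))[0]; print(n,c["camera_matrix"],-R.T@np.array(c["tvec"]).ravel(),R[2])
E
```

```text
pics
{'time_s': 0.0, 'joints': array([-1.34969502,  0.60014365, -0.00254727,  1.60013625,  0.00178688,
        0.9429279 , -0.07977625]), 'joint_velocities': array([ 0.00132513, -0.00071839,  0.00047847, -0.00307034, -0.00022095,
        0.00085376,  0.00096566]), 'joint_torque': array([-2.01476309e-03, -7.76443863e+01,  1.56348813e+00, -2.58004975e+01,
        1.21516013e-02,  9.01681837e-03, -1.65197895e-05]), 'ee_pos': array([212.58884662, 692.5807455 , 205.50128743]), 'tool_rot': array([ 1.48312482e-01,  9.88940219e-01, -8.04715605e-04, -5.27783964e-05]), 'wrist_force': array([ 0.56791689, -0.53694437, -0.48864275]), 'wrist_torque': array([ 0.029921  , -0.01375671,  0.0134097 ]), 'gripper_force': 0.0, 'gripper_width': 85.1484167838094}
-18.700000000000003 ['PlanningError', 'grip_point_offset']
side [[437.62661212   0.         319.01735146]
 [  0.         437.62661212 241.05995417]
 [  0.           0.           1.        ]] [ 192.96990551 -715.15508706  640.05086018] [ 0.37836419  0.76404466 -0.52256703]
top [[578.29043183   0.         320.13445961]
 [  0.         578.29043183 240.54874459]
 [  0.           0.           1.        ]] [ 474.45257873    6.38037635 1213.80387747] [ 0.07554567  0.00839697 -0.99710699]
```

View pics/side0.png

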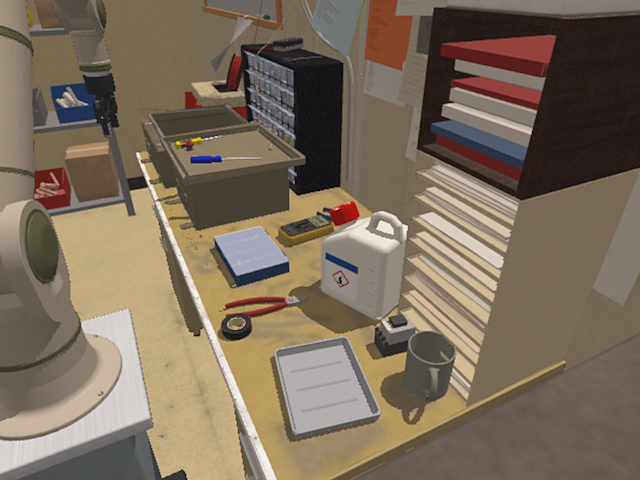

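View pics/top0.png

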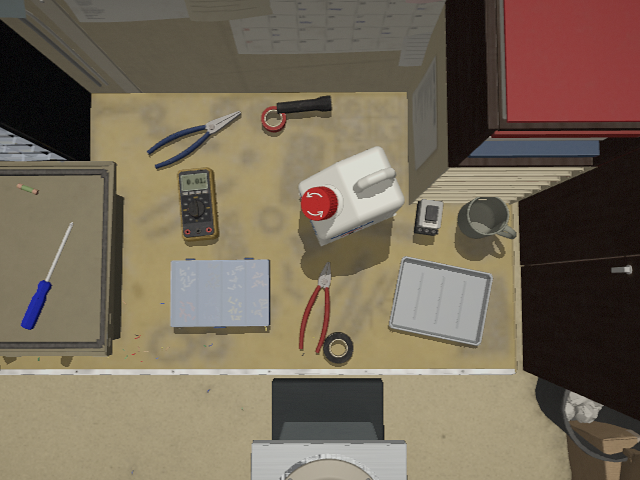

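The side view shows the red cap at about (345,213) on the white jug, the blue case at (250,255) and the tray at (325,385). In the top view the cap is at (320,203), the handle runs right and up to (395,175), the tray is at (440,302) and the meter is at (197,205).

```bash
cat > h.py <<'E'
import cv2,numpy as np
from rig import readout, optics, order, bot
class Cam:
    def __init__(s,n,frame=None):
        c=optics.capture(n); s.f=c["frame"]; s.K=np.array(c["camera_matrix"]); s.rv=np.array(c["rvec"],float); s.t=np.array(c["tvec"],float).ravel()
        s.R=cv2.Rodrigues(s.rv)[0]; s.C=-s.R.T@s.t
    def ray(s,uv):
        d=s.R.T@np.linalg.inv(s.K)@np.r_[uv,1.]; return d/np.linalg.norm(d)
    def plane(s,uv,z):
        d=s.ray(uv); return s.C+d*(z-s.C[2])/d[2]
    def proj(s,P):
        return cv2.projectPoints(np.array(P,float).reshape(-1,3),s.rv,s.t,s.K,None)[0].reshape(-1,2)
def tri(c1,u1,c2,u2):
    d1,d2=c1.ray(u1),c2.ray(u2)
    A=np.c_[d1,-d2]; x=np.linalg.lstsq(A,c2.C-c1.C,rcond=None)[0]
    p,q=c1.C+d1*x[0],c2.C+d2*x[1]; return (p+q)/2,np.linalg.norm(p-q)
def comp(m,near):
    n,l,s,c=cv2.connectedComponentsWithStats(m.astype(np.uint8))
    i=min((i for i in range(1,n) if s[i,4]>150),key=lambda i:np.hypot(*(c[i]-near)))
    return (l==i).astype(np.uint8)
def red(f,near):
    b,g,r=[f[...,i].astype(int) for i in range(3)]
    m=comp((r>90)&(r>2*g)&(r>2*b),near)
    c=max(cv2.findContours(m,0,1)[0],key=cv2.contourArea); h=cv2.convexHull(c)
    M=cv2.moments(h); return np.array([M['m10'],M['m01']])/M['m00'],h[:,0]
E
python3 - <<'E'
from h import *
S,T=Cam("side"),Cam("top")
us,hs=red(S.f,(345,213)); ut,ht=red(T.f,(320,203))
print(us,hs.min(0),hs.max(0),ut,ht.min(0),ht.max(0)); print("cap",tri(S,us,T,ut))
hsv=cv2.cvtColor(T.f,cv2.COLOR_BGR2HSV)
# tray: low saturation
m=comp((hsv[...,1]<40)&(hsv[...,2]>90),(440,302))
c=max(cv2.findContours(m,0,1)[0],key=cv2.contourArea); r=cv2.minAreaRect(c); print("tray",r)
B=cv2.boxPoints(r); P=np.array([T.plane(b,16) for b in B]); print(P.round(), P.mean(0), [np.linalg.norm(P[i]-P[i-1]).round(1) for i in range(4)])
# jug
m=comp((hsv[...,1]<40)&(hsv[...,2]>150),(360,195))
c=max(cv2.findContours(m,0,1)[0],key=cv2.contourArea); print("jug",cv2.minAreaRect(c),cv2.contourArea(c))
v=T.f[130:270,270:440]; v=cv2.resize(v,None,fx=4,fy=4,interpolation=2)
cv2.imwrite("pics/a.png",v)
v=S.f[180:330,300:440]; cv2.imwrite("pics/b.png",cv2.resize(v,None,fx=4,fy=4,interpolation=2))
E
```

```text
[343.91476242 213.22415669] [329 202] [358 225] [318.59930374 203.06388164] [301 187] [337 220]
cap (array([617.84707409,  17.95891091, 192.95916506]), np.float64(1.855106409421356))
tray ((440.8846435546875, 300.576904296875), (94.52796936035156, 73.73966217041016), 11.309930801391602)
[[ 386. -121.   16.]
 [ 534. -153.   16.]
 [ 496. -343.   16.]
 [ 348. -310.   16.]] [ 440.97754386 -231.57784682   16.        ] [np.float64(192.6), np.float64(151.7), np.float64(194.4), np.float64(151.2)]
jug ((351.1753845214844, 190.53213500976562), (64.41604614257812, 94.90733337402344), 66.69511413574219) 3987.0
```

View pics/a.png

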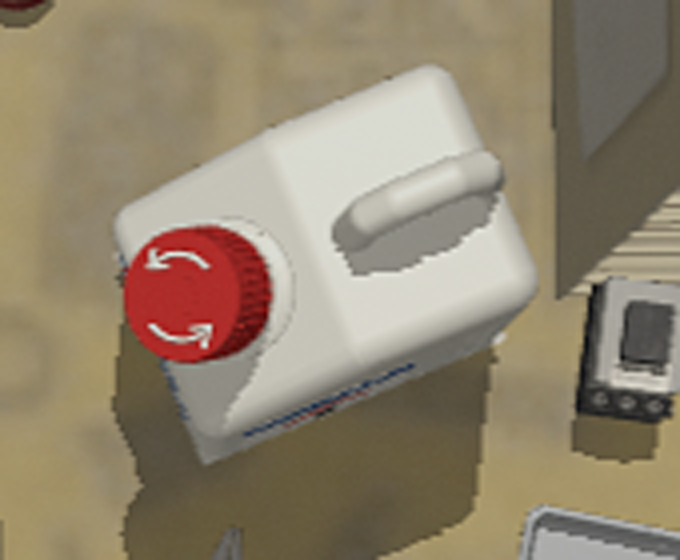

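View pics/b.png

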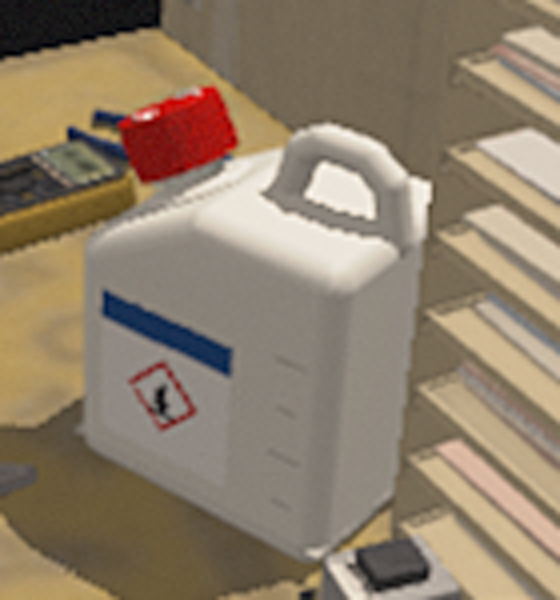

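```bash
cat >> h.py <<'E'
from scipy.spatial.transform import Rotation as Ro
def axis(yaw): return np.array([-.5*np.cos(yaw),-.5*np.sin(yaw),np.sqrt(.75)])
def toolR(z,y): 
    z=z/np.linalg.norm(z); y=y-z*(y@z); y/=np.linalg.norm(y); return Ro.from_matrix(np.c_[np.cross(y,z),y,z])
def pose(): o=readout.get_obs(); return o["ee_pos"],Ro.from_quat(o["tool_rot"]),o
def rel(p,R,p0=None,R0=None):
    a,b,_=pose(); p0=a if p0 is None else p0; R0=b if R0 is None else R0
    return R0.inv().apply(p-p0).round(1),(R0.inv()*R).as_rotvec().round(3)
E
python3 - <<'E'
from h import *
T=Cam("top")
q=lambda u,v,z: T.plane((270+u/4,130+v/4),z)
for a,b in (((270,135),(430,70)),((350,365),(535,285)),((360,365),(270,135))):
    d=q(*b,190)-q(*a,190); print(np.arctan2(d[1],d[0]))
print("ridge",q(270,135,190),q(360,365,190),"handle near",q(345,225,205))
C=np.array([617.8,18,193]); 
for yaw in (-1.1,-1.15,-1.2,-1.25,-1.3):
    n=axis(yaw); u,v=T.proj(C+17*n)[0]; print(yaw,n,((u-270)*4,(v-130)*4))
# top face ellipse: bright red
f=T.f.astype(int); m=(f[...,2]>170)&(f[...,1]<90); m[:,345:]=0; m[:,:295]=0;m[230:]=0;m[:180]=0
h=cv2.convexHull(cv2.findNonZero(m.astype(np.uint8))); e=cv2.fitEllipse(h); print("face",e,(e[0][0]-270)*4,(e[0][1]-130)*4)
E
```

```text
-1.1845194782634323
-1.1644051355085916
0.3639748584764554
ridge [690.02984429 -16.46162041 190.        ] [586.23828037 -56.00077674 190.        ] handle near [646.59253591 -48.95452119 205.        ]
-1.1 [-0.22679806  0.44560368  0.8660254 ] (np.float64(175.73644326436965), np.float64(298.3380763308753))
-1.15 [-0.20424372  0.45638197  0.8660254 ] (np.float64(175.31711870130312), np.float64(297.47139605438076))
-1.2 [-0.18117888  0.46601954  0.8660254 ] (np.float64(174.94202448633087), np.float64(296.5849638693554))
-1.25 [-0.15766118  0.47449231  0.8660254 ] (np.float64(174.61209456711504), np.float64(295.6809982929133))
-1.3 [-0.13374941  0.48177909  0.8660254 ] (np.float64(174.32814973115683), np.float64(294.7617612963768))
face ((314.7998352050781, 203.39759826660156), (27.076744079589844, 31.923683166503906), 176.3333740234375) 179.1993408203125 293.59039306640625
```

```bash
cat >> h.py <<'E'
YAW=-1.19; N=axis(YAW); JY=np.array([-np.sin(YAW),np.cos(YAW),0]); C=np.array([618.,18,193])
def capR(deg): return toolR(-N,Ro.from_rotvec(N*np.deg2rad(deg)).apply(JY))
E
python3 - <<'E'
from h import *
p,R,_=pose(); print(rel(C+90*N,capR(-30)), R.as_matrix().round(3), C+90*N)
E
```

```text
(array([-557.2, -491.3,  -64.6]), array([ 0.104, -0.559,  1.381])) [[-0.956  0.293 -0.   ]
 [ 0.293  0.956 -0.001]
 [-0.    -0.001 -1.   ]] [601.27530575  59.77660353 270.94228634]
```

Emit:
{"name": "servo_tool", "arguments": {"commands": [[-1,[0,0,-50],[0,0,0]],[-1,[0,0,-100],[0,0,0]],[-1,[0,0,-150],[0,0,0]],[-1,[-37,-33,-150],[0,0,0.13]],[-1,[-74,-65,-150],[0,0,0.26]],[-1,[-111,-98,-150],[0,0,0.39]],[-1,[-148,-131,-150],[0,0,0.52]],[-1,[-185,-164,-150],[0,0,0.65]],[-1,[-222,-196,-150],[0,0,0.78]],[-1,[-259,-229,-150],[0,0,0.9]]]}}

```text
time_s: 1.25
ee_pos: [393.8, 396.3, 356.6]
tool_rot: [0.566, 0.824, 0.0, -0.0]
wrist_force: [1.9, 0.1, 0.3]
gripper_width: 85.3
gripper_force: 0.0
```

```bash
python3 - <<'E'
from h import *
p,R,o=pose(); print(p,o["joints"].round(2),rel(C+90*N,capR(-30)))
E
```

```text
[393.82591493 396.33562585 356.58007886] [-1.1   0.26  0.28  1.8  -0.08  1.09 -0.43] (array([-388.7,   72.5,   85.5]), array([-0.14 , -0.511,  0.499]))
```

Emit:
{"name": "servo_tool", "arguments": {"commands": [[-1,[-48,9,0],[-0.02,-0.07,0.07]],[-1,[-96,18,0],[-0.04,-0.14,0.14]],[-1,[-144,27,0],[-0.06,-0.21,0.21]],[-1,[-192,36,5],[-0.08,-0.28,0.28]],[-1,[-240,45,15],[-0.1,-0.36,0.35]],[-1,[-285,54,30],[-0.12,-0.43,0.42]],[-1,[-325,61,45],[-0.14,-0.511,0.499]],[-1,[-360,67,65],[-0.14,-0.511,0.499]],[-1,[-388.7,72.5,85.5],[-0.14,-0.511,0.499]],[-1,[-388.7,72.5,85.5],[-0.14,-0.511,0.499]]]}}

```text
time_s: 2.25
ee_pos: [602.0, 58.2, 269.2]
tool_rot: [0.73, 0.633, -0.087, 0.245]
wrist_force: [0.6, -0.8, 1.3]
gripper_width: 85.2
gripper_force: 0.0
```

```bash
python3 - <<'E'
from h import *
p,R,o=pose(); print(p,o["joints"].round(2),rel(C+90*N,capR(-30)))
S=Cam("side"); T=Cam("top")
a=cv2.resize(S.f[130:330,250:450],None,fx=2.5,fy=2.5); b=cv2.resize(T.f[100:300,240:390],None,fx=2.5,fy=2.5)
cv2.imwrite("pics/c.png",np.hstack([a[:500,:420],b]))
E
```

```text
[601.96061801  58.21459511 269.16801304] [-0.9   0.46  0.59  1.94  0.38  0.83 -0.76] (array([ 0.5, -0.3, -2.4]), array([-0.002,  0.004,  0.002]))
```

View pics/c.png

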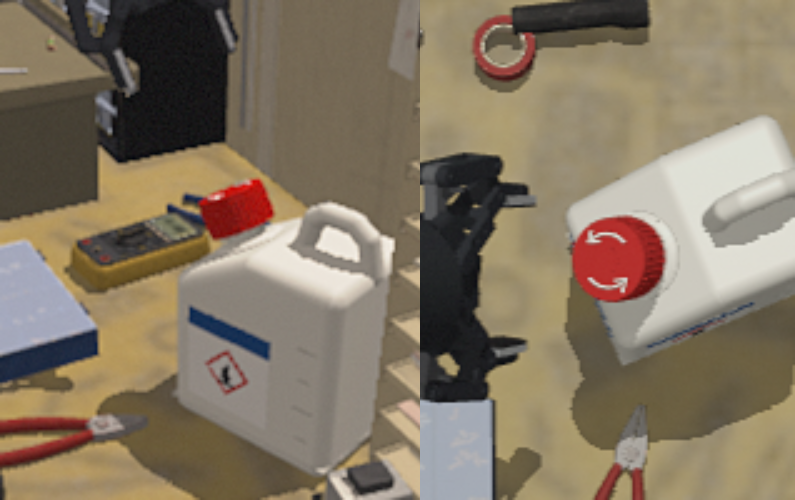

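The gripper is at the pre-grasp pose, about 90 mm out along the neck. The finger midline is near crop (530,275) and the cap near (615,260), which agrees with the tilt.

Emit:
{"name": "servo_tool", "arguments": {"commands": [[-1,[0.5,0,20],[0,0,0]],[-1,[0.5,0,40],[0,0,0]],[-1,[0.5,0,55],[0,0,0]],[-1,[0.5,0,70],[0,0,0]],[-1,[0.5,0,75],[0,0,0]],[-1,[0.5,0,75],[0,0,0]]]}}

```text
time_s: 2.95
ee_pos: [616.5, 29.2, 205.9]
tool_rot: [0.728, 0.635, -0.084, 0.245]
wrist_force: [-0.3, -0.2, -0.1]
gripper_width: 85.2
gripper_force: 0.0
```

```bash
python3 - <<'E'
from h import *
p,R,o=pose(); print(p,rel(C-18*N,capR(-30)))
S=Cam("side"); T=Cam("top")
a=cv2.resize(S.f[150:270,280:400],None,fx=4,fy=4); b=cv2.resize(T.f[150:270,260:340],None,fx=4,fy=4)
cv2.imwrite("pics/d.png",np.hstack([a,b]))
print(S.proj([p,C,C+17*N]),T.proj([p,C,C+17*N]))
E
```

```text
[616.47170837  29.15434984 205.88425418] (array([-4. , -1. , 34.6]), array([ 0.002, -0.001,  0.005]))
[[341.44370851 205.92313075]
 [344.39084635 213.13816791]
 [341.53398173 205.92878279]] [[311.9150338  203.30786904]
 [318.34778271 203.44529435]
 [313.75319167 204.07773129]]
```

View pics/d.png

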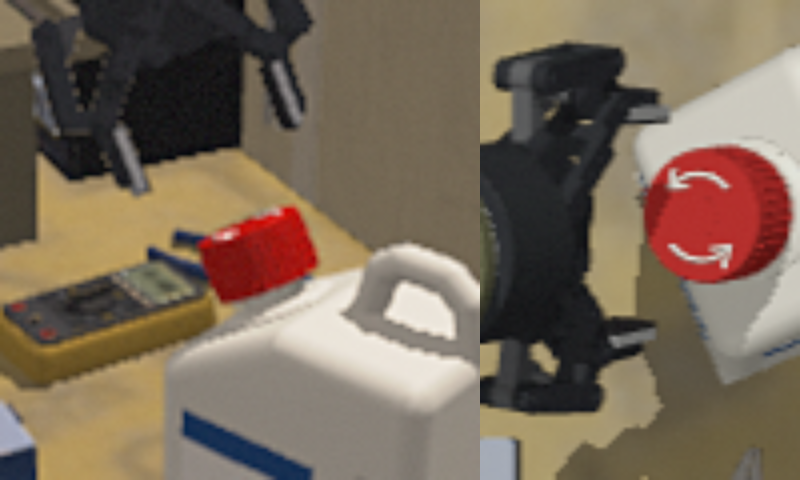

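The open fingertips show at side crop (135,190) and (295,125), and at top crop (655,335) and (665,112). I'll triangulate them against the reported TCP.

```bash
python3 - <<'E'
from h import *
p,R,o=pose(); S=Cam("side"); T=Cam("top")
f=lambda a,b:tri(S,(280+a[0]/4,150+a[1]/4),T,(260+(b[0]-480)/4,150+b[1]/4))
A=f((295,127),(666,115)); B=f((140,192),(655,335)); print(A,B)
print(p,R.inv().apply(A[0]-p),R.inv().apply(B[0]-p)); print(o["time_s"],o["ee_pos"])
E
```

```text
(array([650.90455784,  37.40143458, 253.06177405]), np.float64(1.17913256144381)) (array([559.92121311,  42.86378975, 231.49272635]), np.float64(1.4569846238627073))
[616.80948387  29.33487232 206.44684256] [ -6.89377159  43.99611876 -37.64721478] [ -9.16144765 -49.634762   -38.71771596]
3.05 [616.80948387  29.33487232 206.44684256]
```

Emit:
{"name": "servo_tool", "arguments": {"commands": [[-1,[-1.5,-0.5,12],[0,0,0]],[-1,[-3,-1,22],[0,0,0]],[-1,[-3,-1,30],[0,0,0]],[-1,[-3,-1,33],[0,0,0]],[-1,[-3,-1,33],[0,0,0]]]}}

```text
time_s: 3.65
ee_pos: [621.0, 9.8, 177.6]
tool_rot: [0.728, 0.634, -0.085, 0.245]
wrist_force: [-0.0, 0.6, 0.3]
gripper_width: 85.4
gripper_force: 0.0
```

```bash
python3 - <<'E'
from h import *
p,R,o=pose(); print(p,rel(C-18*N,capR(-30)))
S=Cam("side"); T=Cam("top")
us,_=red(S.f,(345,213)); ut,_=red(T.f,(320,203)); print(us,ut)
a=cv2.resize(S.f[160:250,300:400],None,fx=5,fy=5,interpolation=2); b=cv2.resize(T.f[160:250,280:340],None,fx=5,fy=5,interpolation=2)
cv2.imwrite("pics/e.png",np.hstack([a,b]))
for z in (-13,-38):
  for y in (43,-43): q=p+R.apply([-11,y,z]); print(z,y,(S.proj(q)[0]-[300,160])*5,(T.proj(q)[0]-[280,160])*5+[500,0])
E
```

```text
[621.00076699   9.77390187 177.62089731] (array([0. , 0.3, 0.3]), array([0.001, 0.   , 0.004]))
[344.00110742 213.35732743] [318.83333333 203.29826389]
-13 43 [320.19365194 237.72980409] [734.05491322  99.84661552]
-13 -43 [143.57244892 316.03171295] [716.41065546 340.03790601]
-38 43 [299.4746243  184.41485621] [700.63928582 102.08035322]
-38 -43 [121.71999107 262.19846494] [683.11434001 347.41117783]
```

View pics/e.png

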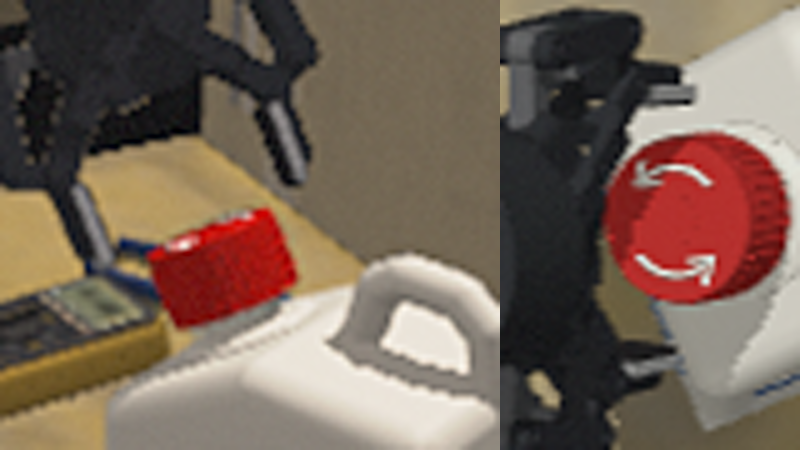

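The camera puts the open tips about 38 mm behind the reported TCP: side crop (298,185) and (105,268), top crop (693,95) and (680,362). That is farther back than the expected 13 mm, so they are still above the cap. I'll advance in small calls and watch the force.

Emit:
{"name": "servo_tool", "arguments": {"commands": [[-1,[0,0,5],[0,0,0]],[-1,[0,0,10],[0,0,0]],[-1,[0,0,13],[0,0,0]],[-1,[0,0,13],[0,0,0]]]}}

```text
time_s: 4.15
ee_pos: [623.4, 4.0, 166.6]
tool_rot: [0.728, 0.634, -0.085, 0.245]
wrist_force: [-0.1, 0.2, -0.7]
gripper_width: 85.3
gripper_force: 0.0
```

Emit:
{"name": "servo_tool", "arguments": {"commands": [[-1,[0,0,4],[0,0,0]],[-1,[0,0,7],[0,0,0]],[-1,[0,0,7],[0,0,0]]]}}

```text
time_s: 4.45
ee_pos: [624.8, 0.8, 160.6]
tool_rot: [0.728, 0.634, -0.085, 0.245]
wrist_force: [0.4, 0.5, 0.3]
gripper_width: 85.4
gripper_force: 0.0
```

```bash
python3 - <<'E'
from h import *
p,R,o=pose(); print(p,rel(C-38*N,capR(-30)))
S=Cam("side"); T=Cam("top")
us,_=red(S.f,(345,213)); ut,_=red(T.f,(320,203)); print(us,ut)
a=cv2.resize(S.f[160:250,300:400],None,fx=5,fy=5,interpolation=2); b=cv2.resize(T.f[160:250,280:340],None,fx=5,fy=5,interpolation=2)
cv2.imwrite("pics/f.png",np.hstack([a,b]))
E
```

```text
[624.83822795   0.84890518 160.59220241] (array([-0.2,  0.1,  0.7]), array([ 0.002, -0.   ,  0.004]))
[344.00110742 213.35732743] [320.73384707 203.52973721]
```

View pics/f.png

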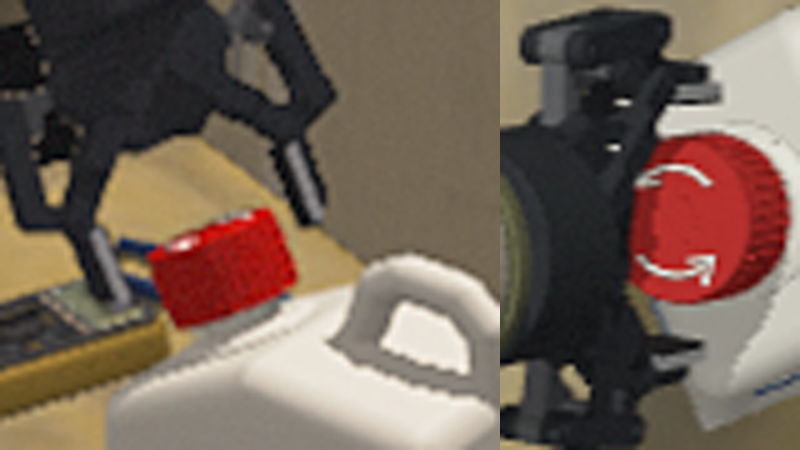

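The tips have moved to side crop (322,222) and (128,305). They now straddle the cap level with its centre, with no contact force.

Emit:
{"name": "servo_tool", "arguments": {"commands": [[-1,[0,0,4],[0,0,0]],[-1,[0,0,8],[0,0,0]],[-1,[0,0,8],[0,0,0]]]}}

```text
time_s: 4.85
ee_pos: [626.3, -3.0, 153.5]
tool_rot: [0.728, 0.634, -0.085, 0.245]
wrist_force: [-0.1, 0.3, 0.8]
gripper_width: 85.5
gripper_force: 0.0
```

Emit:
{"name": "servo_tool", "arguments": {"commands": [[-0.3,[0,0,0],[0,0,0]],[-0.3,[0,0,0],[0,0,0]],[1,[0,0,0],[0,0,0]],[1,[0,0,0],[0,0,0]],[1,[0,0,0],[0,0,0]],[1,[0,0,0],[0,0,0]]]}}

```text
time_s: 5.45
ee_pos: [626.6, -2.4, 154.4]
tool_rot: [0.728, 0.634, -0.084, 0.245]
wrist_force: [-2.1, 1.2, 6.6]
gripper_width: 59.4
gripper_force: 63.0
```

```bash
python3 - <<'E'
from h import *
p,R,o=pose(); print(p,rel(C-46*N,capR(-30)),o["joints"].round(2)); print("F tool",R.inv().apply(o["wrist_force"]),R.inv().apply(o["wrist_torque"]))
S=Cam("side"); T=Cam("top")
us,_=red(S.f,(345,213)); ut,_=red(T.f,(320,203)); print(us,ut)
E
```

```text
[626.64946901  -2.38022624 154.40682391] (array([-0.3, -0.3,  1.5]), array([ 0.003, -0.001,  0.004])) [-0.75  0.63  0.57  2.04  0.4   0.53 -0.76]
F tool [-2.21473725 -0.43322733 -6.63087737] [ 0.320069    0.29118112 -0.00338479]
[344.71195249 213.08537491] [321.95562914 204.25209713]
```

Emit:
{"name": "servo_tool", "arguments": {"commands": [[1,[0,0,2],[0,0,0]],[1,[0,0,4],[0,0,0]],[1,[0,0,6],[0,0,0]],[1,[0,0,6],[0,0,0]]]}}

```text
time_s: 5.95
ee_pos: [627.6, -4.7, 150.0]
tool_rot: [0.728, 0.634, -0.084, 0.245]
wrist_force: [-8.5, 7.3, 18.5]
gripper_width: 59.0
gripper_force: 64.6
```

```bash
python3 - <<'E'
from h import *
p,R,o=pose(); print(rel(C-46*N,capR(-30))); print("F tool",R.inv().apply(o["wrist_force"]),R.inv().apply(o["wrist_torque"]))
E
```

```text
(array([-0.4, -0.3, -3.6]), array([ 0.003, -0.001,  0.004]))
F tool [ -3.09218283  -4.15951224 -21.03911501] [ 1.0275703  -0.24899713  0.04373359]
```

Emit:
{"name": "servo_tool", "arguments": {"commands": [[1,[0,0,2],[0,0,0]],[1,[0,0,2],[0,0,-0.07]],[1,[0,0,2],[0,0,-0.15]],[1,[0,0,2],[0,0,-0.25]],[1,[0,0,2],[0,0,-0.35]]]}}

```text
time_s: 6.45
ee_pos: [628.7, -3.8, 149.5]
tool_rot: [0.605, 0.753, -0.124, 0.227]
wrist_force: [-14.9, 16.0, 34.2]
gripper_width: 59.6
gripper_force: 66.6
```

```bash
python3 - <<'E'
from h import *
p,R,o=pose(); print(rel(C-46*N,capR(-30)),o["joints"].round(2)); print("F tool",R.inv().apply(o["wrist_force"]),R.inv().apply(o["wrist_torque"]))
E
```

```text
(array([-1.1, -1.7, -3.8]), array([ 0.006, -0.003,  0.358])) [-0.69  0.61  0.47  2.04  0.51  0.55 -0.52]
F tool [ -0.67630284  -7.63255397 -39.85073086] [1.63952496 0.30140139 0.39439618]
```

Emit:
{"name": "servo_tool", "arguments": {"commands": [[1,[0,0,-2],[0,0,-0.08]],[1,[0,0,-3],[0,0,-0.18]],[1,[0,0,-3],[0,0,-0.28]],[1,[0,0,-3],[0,0,-0.38]],[1,[0,0,-3],[0,0,-0.48]]]}}

```text
time_s: 6.95
ee_pos: [627.3, -3.6, 150.2]
tool_rot: [0.409, 0.875, -0.176, 0.19]
wrist_force: [-7.7, 6.5, 11.6]
gripper_width: 59.2
gripper_force: 63.9
```

```bash
python3 - <<'E'
from h import *
p,R,o=pose(); print(rel(C-46*N,capR(-30)),o["joints"].round(2)); print("F tool",R.inv().apply(o["wrist_force"]),R.inv().apply(o["wrist_torque"]))
S=Cam("side"); T=Cam("top")
us,_=red(S.f,(345,213)); ut,_=red(T.f,(320,203)); print(us,ut)
v=np.vstack([cv2.resize(T.f[140:260,270:420],None,fx=4,fy=4)]); w=cv2.resize(S.f[160:310,300:350],None,fx=3.2,fy=3.2); cv2.imwrite("pics/g.png",np.hstack([v,w[:480]]))
E
```

```text
(array([-0.8, -0.8, -2.8]), array([ 0.003, -0.001,  0.839])) [-0.6   0.59  0.34  2.03  0.63  0.6  -0.15]
F tool [  3.25896102  -3.89340726 -14.47361396] [0.52008637 0.93420454 0.11184115]
[350.07990012 213.31585518] [321.63136662 198.46873424]
```

Emit:
{"name": "servo_tool", "arguments": {"commands": [[1,[0,0,1],[0,0,-0.07]],[1,[0,0,1],[0,0,-0.14]],[1,[0,0,1],[0,0,-0.21]],[1,[0,0,0],[0,0,-0.21]]]}}

```text
time_s: 7.45
ee_pos: [627.1, -4.1, 150.4]
tool_rot: [0.316, 0.913, -0.195, 0.171]
wrist_force: [-5.6, 5.0, 10.8]
gripper_width: 59.4
gripper_force: 63.5
```

```bash
python3 - <<'E'
from h import *
p,R,o=pose(); print(rel(C-46*N,capR(-30))); print("F tool",R.inv().apply(o["wrist_force"]),R.inv().apply(o["wrist_torque"]))
S=Cam("side"); T=Cam("top")
hsv=cv2.cvtColor(T.f,cv2.COLOR_BGR2HSV)
v=cv2.resize(T.f[140:260,270:420],None,fx=3.2,fy=3.2); w=cv2.resize(S.f[190:310,310:410],None,fx=3.2,fy=3.2); cv2.imwrite("pics/g.png",np.hstack([v,w]))
E
```

```text
(array([-0.4, -0.5, -2.9]), array([0.003, 0.   , 1.047]))
F tool [  2.07174145  -2.63991245 -12.72101179] [ 0.23946217  0.81781597 -0.09165207]
```

View pics/g.png

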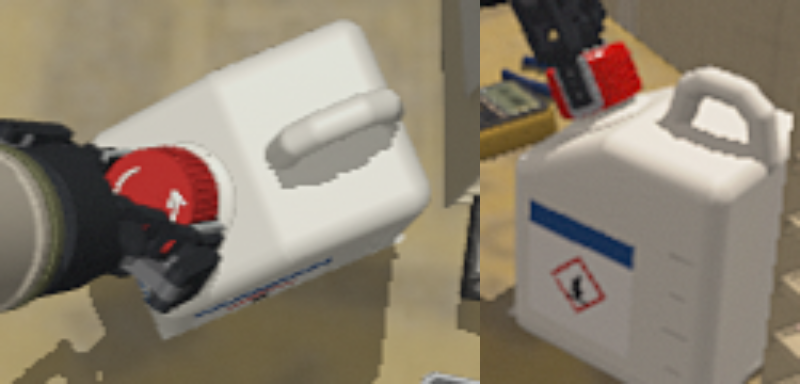

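The white arrow on the cap has turned with the gripper, now near (175,205), and the jug stands where it was, so the cap is unlocked. Next I pull it off along the neck.

Emit:
{"name": "servo_tool", "arguments": {"commands": [[1,[0,0,-4],[0,0,0]],[1,[0,0,-8],[0,0,0]],[1,[0,0,-12],[0,0,0]],[1,[0,0,-16],[0,0,0]]]}}

```text
time_s: 7.95
ee_pos: [624.3, 2.5, 163.6]
tool_rot: [0.317, 0.912, -0.195, 0.171]
wrist_force: [0.2, 0.0, -0.8]
gripper_width: 59.3
gripper_force: 64.4
```

Emit:
{"name": "servo_tool", "arguments": {"commands": [[1,[0,0,-7],[0,0,0]],[1,[0,0,-14],[0,0,0]],[1,[0,0,-22],[0,0,0]],[1,[0,0,-32],[0,0,0]],[1,[0,0,-42],[0,0,0]],[1,[0,0,-52],[0,0,0]],[1,[0,0,-60],[0,0,0]],[1,[0,0,-60],[0,0,0]]]}}

```text
time_s: 8.75
ee_pos: [613.5, 31.3, 216.6]
tool_rot: [0.317, 0.912, -0.194, 0.171]
wrist_force: [-0.1, -0.3, -0.1]
gripper_width: 59.3
gripper_force: 64.4
```

```bash
python3 - <<'E'
from h import *
p,R,o=pose(); print(rel(C-46*N,capR(-30)),o["joints"].round(2)); print("F tool",R.inv().apply(o["wrist_force"]),R.inv().apply(o["wrist_torque"]))
S=Cam("side"); T=Cam("top")
us,hs=red(S.f,(335,190)); ut,ht=red(T.f,(305,200)); print(us,hs.min(0),hs.max(0),ut,ht.min(0),ht.max(0))
hsv=cv2.cvtColor(T.f,cv2.COLOR_BGR2HSV)
m=comp((hsv[...,1]<40)&(hsv[...,2]>90),(440,302))
c=max(cv2.findContours(m,0,1)[0],key=cv2.contourArea); print(cv2.minAreaRect(c))
tray=np.array([441,-231.6,0]); az=np.arctan2(tray[1],tray[0]); print(R.as_matrix().round(3))
# candidates: tool down, y various
for d in (0,-30,-60,30,60):
    a=az+np.deg2rad(d); Rt=toolR(np.array([0,0,-1.]),np.array([np.cos(a),np.sin(a),0])); print(d,rel(tray+[0,0,180],Rt))
E
```

```text
(array([ 0.2, -1. , 73.4]), array([0.004, 0.   , 1.044])) [-0.61  0.48  0.25  1.99  0.6   0.79  0.06]
F tool [-0.00508454 -0.22322006  0.18980198] [-0.29203337  0.55311761 -0.01546603]
[338.95482866 179.64797508] [331 170] [347 190] [300.45750237 199.68233618] [279 188] [318 213]
((440.9766540527344, 300.5296630859375), (94.78563690185547, 73.71466064453125), 11.689370155334473)
[[-0.741  0.645  0.19 ]
 [ 0.512  0.724 -0.463]
 [-0.436 -0.246 -0.866]]
0 (array([   8.9, -291.7,  119.9]), array([0.1  , 0.559, 1.352]))
-30 (array([   8.9, -291.7,  119.9]), array([0.259, 0.553, 1.859]))
-60 (array([   8.9, -291.7,  119.9]), array([0.436, 0.517, 2.363]))
30 (array([   8.9, -291.7,  119.9]), array([-0.046,  0.538,  0.842]))
60 (array([   8.9, -291.7,  119.9]), array([-0.179,  0.495,  0.331]))
```

The cap is off and held: its red blob has risen to about (339,180) in the side view. Next I carry it over the tray while levelling it.

Emit:
{"name": "servo_tool", "arguments": {"commands": [[1,[0.7,-25,-24],[0,0,0]],[1,[1.4,-55,-48],[0,0,0]],[1,[2,-90,-71],[-0.02,0.06,0.04]],[1,[3,-119,-44],[-0.04,0.13,0.08]],[1,[4,-148,-16],[-0.07,0.2,0.13]],[1,[5,-176,11],[-0.1,0.27,0.18]],[1,[6,-205,38],[-0.12,0.34,0.23]],[1,[7,-234,66],[-0.15,0.41,0.28]],[1,[8,-263,93],[-0.179,0.495,0.331]],[1,[8.9,-291.7,119.9],[-0.179,0.495,0.331]]]}}

```text
time_s: 9.85
ee_pos: [440.3, -235.5, 179.3]
tool_rot: [0.485, 0.874, 0.001, -0.0]
wrist_force: [0.5, -0.8, -0.7]
gripper_width: 59.4
gripper_force: 64.9
```

Emit:
{"name": "servo_tool", "arguments": {"commands": [[1,[0,0,0],[0,0,0]],[1,[0,0,0],[0,0,0]]]}}

```text
time_s: 10.05
ee_pos: [439.8, -232.7, 179.2]
tool_rot: [0.484, 0.875, -0.001, -0.001]
wrist_force: [0.4, -0.0, -0.5]
gripper_width: 59.3
gripper_force: 65.0
```

```bash
python3 - <<'E'
from h import *
p,R,o=pose(); a=np.arctan2(-231.6,441)+np.deg2rad(60)
print(p,R.as_matrix().round(3)[:,2],o["joints"].round(2),o["wrist_force"],o["gripper_width"])
print(rel(np.array([441,-231.6,180]),toolR(np.array([0,0,-1.]),np.array([np.cos(a),np.sin(a),0]))))
S=Cam("side"); T=Cam("top")
q=p+[0,0,44.6]; print(S.proj(q),T.proj(q))
us,hs=red(S.f,S.proj(q)[0]); print(us,hs.min(0),hs.max(0))
u=S.proj(q)[0].astype(int); f=S.f[u[1]-60:u[1]+60,u[0]-75:u[0]+75]; print(u)
cv2.imwrite("pics/i.png",cv2.resize(f,None,fx=5,fy=5,interpolation=2))
for dz in (27.6,61.6): print(S.proj([p+[0,0,dz]])-u+[75,60])
E
```

```text
[ 439.84151723 -232.70463208  179.24736718] [-0.002 -0.    -1.   ] [ 0.25  0.37  0.17  2.15 -0.1   0.63  1.05] [ 0.44546623 -0.0074613  -0.46649897] 59.257843683610965
(array([ 0.3,  1.6, -0.8]), array([-0.002, -0.001, -0.004]))
[[323.74582794 287.20777018]] [[465.91485268 304.44868999]]
[330.8208589  289.01595092] [319 269] [345 308]
[323 287]
[[75.71207999 68.82638605]]
[[75.78046999 51.3608183 ]]
```

View pics/i.png

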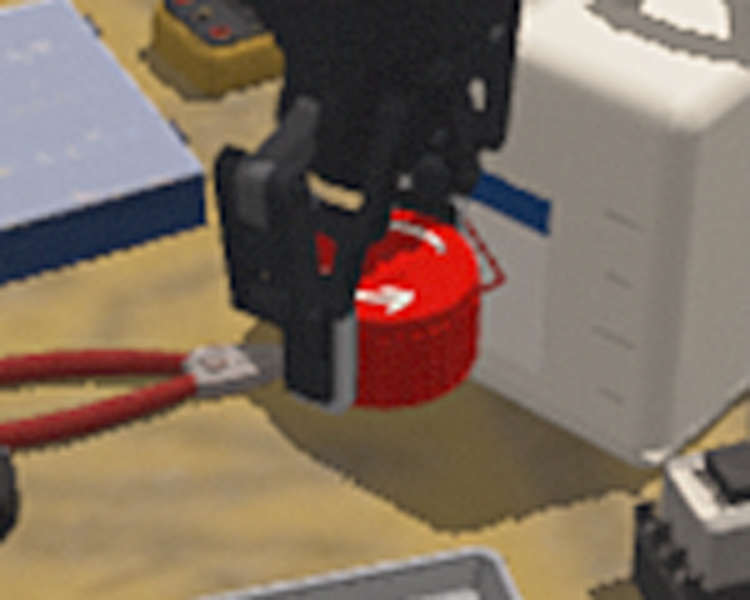

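The cap hangs level between the fingers, top at about (420,270) and lower edge at about (415,405) in the crop, with the tips near its lower edge. Now I lower it over the tray.

Emit:
{"name": "servo_tool", "arguments": {"commands": [[1,[0,1.5,30],[0,0,0]],[1,[0,1.5,65],[0,0,0]],[1,[0,1.5,100],[0,0,0]],[1,[0,1.5,130],[0,0,0]],[1,[0,1.5,150],[0,0,0]],[1,[0,1.5,162],[0,0,0]],[1,[0,1.5,170],[0,0,0]],[1,[0,1.5,170],[0,0,0]]]}}

```text
time_s: 10.95
ee_pos: [442.6, -230.3, 9.8]
tool_rot: [0.482, 0.876, -0.0, -0.0]
wrist_force: [-0.1, -0.1, 0.4]
gripper_width: 59.0
gripper_force: 65.0
```

```bash
python3 - <<'E'
from h import *
p,R,o=pose(); print(p,o["wrist_force"],R.as_matrix()[:,2].round(3))
S=Cam("side"); T=Cam("top")
q=p+[0,0,44.6]; us,hs=red(S.f,S.proj(q)[0]); print(us,hs.min(0),hs.max(0))
# front bottom edge of the cap (max row in hull): ray to plane heights; cap bottom-front point = centre + 30 toward camera
u=hs[np.argmax(hs[:,1])]; print(u)
for zb in (0,5,10,15,20,25,30): 
    d=S.C[:2]-p[:2]; d/=np.linalg.norm(d); print(zb, S.proj(np.r_[p[:2]+30*d,zb]))
E
```

```text
[ 442.62818259 -230.30277124    9.76566559] [-0.06301554 -0.11757102  0.42205963] [-0. -0. -1.]
[330.39512195 365.38428184] [320 346] [341 383]
[324 383]
0 [[324.05553976 397.38243346]]
5 [[324.06544932 395.49296301]]
10 [[324.07542627 393.59064581]]
15 [[324.08547128 391.67535039]]
20 [[324.09558505 389.74694349]]
25 [[324.1057683  387.80529001]]
30 [[324.11602174 385.85025298]]
```

Emit:
{"name": "servo_tool", "arguments": {"commands": [[1,[0,0,5],[0,0,0]],[1,[0,0,10],[0,0,0]],[1,[0,0,13],[0,0,0]],[1,[0,0,13],[0,0,0]]]}}

```text
time_s: 11.45
ee_pos: [442.0, -230.9, -3.4]
tool_rot: [0.483, 0.876, -0.0, -0.0]
wrist_force: [0.2, -0.7, -1.3]
gripper_width: 59.0
gripper_force: 65.0
```

Emit:
{"name": "servo_tool", "arguments": {"commands": [[1,[0,0,3],[0,0,0]],[1,[0,0,6],[0,0,0]],[1,[0,0,6],[0,0,0]]]}}

```text
time_s: 11.75
ee_pos: [442.1, -230.9, -9.4]
tool_rot: [0.483, 0.876, -0.0, -0.0]
wrist_force: [-0.6, -0.4, -1.2]
gripper_width: 59.3
gripper_force: 65.0
```

Emit:
{"name": "servo_tool", "arguments": {"commands": [[1,[0,0,2],[0,0,0]],[1,[0,0,4],[0,0,0]],[1,[0,0,4],[0,0,0]]]}}

```text
time_s: 12.05
ee_pos: [442.1, -230.9, -13.3]
tool_rot: [0.483, 0.876, -0.0, -0.0]
wrist_force: [0.1, -0.1, -1.3]
gripper_width: 59.0
gripper_force: 65.0
```

Emit:
{"name": "servo_tool", "arguments": {"commands": [[1,[0,0,2],[0,0,0]],[1,[0,0,4],[0,0,0]],[1,[0,0,4],[0,0,0]]]}}

```text
time_s: 12.35
ee_pos: [442.1, -230.9, -17.3]
tool_rot: [0.483, 0.876, -0.0, -0.0]
wrist_force: [-0.9, 0.7, -0.5]
gripper_width: 59.2
gripper_force: 65.0
```

Emit:
{"name": "servo_tool", "arguments": {"commands": [[1,[0,0,1.5],[0,0,0]],[1,[0,0,3],[0,0,0]],[1,[0,0,3],[0,0,0]]]}}

```text
time_s: 12.65
ee_pos: [442.1, -230.9, -20.2]
tool_rot: [0.483, 0.876, -0.0, -0.0]
wrist_force: [0.6, -0.6, -1.3]
gripper_width: 58.8
gripper_force: 65.0
```

Emit:
{"name": "servo_tool", "arguments": {"commands": [[1,[0,0,1],[0,0,0]],[1,[0,0,2],[0,0,0]],[1,[0,0,2],[0,0,0]]]}}

```text
time_s: 12.95
ee_pos: [442.2, -230.9, -22.1]
tool_rot: [0.483, 0.876, -0.0, -0.0]
wrist_force: [0.2, 0.1, -1.1]
gripper_width: 59.0
gripper_force: 65.0
```

Emit:
{"name": "servo_tool", "arguments": {"commands": [[1,[0,0,1],[0,0,0]],[1,[0,0,2],[0,0,0]],[1,[0,0,2],[0,0,0]]]}}

```text
time_s: 13.25
ee_pos: [442.2, -230.9, -24.1]
tool_rot: [0.483, 0.876, -0.0, -0.0]
wrist_force: [-0.5, -0.6, -1.3]
gripper_width: 59.2
gripper_force: 65.0
```

Emit:
{"name": "servo_tool", "arguments": {"commands": [[1,[0,0,1],[0,0,0]],[1,[0,0,1.5],[0,0,0]],[1,[0,0,1.5],[0,0,0]]]}}

```text
time_s: 13.55
ee_pos: [442.2, -230.9, -25.6]
tool_rot: [0.483, 0.876, -0.0, -0.0]
wrist_force: [0.3, 0.6, -0.6]
gripper_width: 58.8
gripper_force: 65.0
```

Emit:
{"name": "servo_tool", "arguments": {"commands": [[1,[0,0,0.7],[0,0,0]],[1,[0,0,1.5],[0,0,0]],[1,[0,0,1.5],[0,0,0]]]}}

```text
time_s: 13.85
ee_pos: [442.2, -231.0, -26.0]
tool_rot: [0.483, 0.876, -0.0, 0.0]
wrist_force: [-2.0, 0.9, 17.3]
gripper_width: 59.1
gripper_force: 67.0
```

Emit:
{"name": "servo_tool", "arguments": {"commands": [[1,[0,0,0.7],[0,0,0]],[1,[0,0,1.5],[0,0,0]],[1,[0,0,1.5],[0,0,0]]]}}

```text
time_s: 14.15
ee_pos: [442.2, -230.9, -26.1]
tool_rot: [0.483, 0.876, 0.0, 0.001]
wrist_force: [-4.5, 3.3, 41.1]
gripper_width: 59.2
gripper_force: 69.4
```

Emit:
{"name": "servo_tool", "arguments": {"commands": [[1,[0,0,-1.2],[0,0,0]],[1,[0,0,-2.4],[0,0,0]],[1,[0,0,-2.4],[0,0,0]]]}}

```text
time_s: 14.45
ee_pos: [442.3, -231.0, -25.9]
tool_rot: [0.483, 0.876, -0.0, 0.0]
wrist_force: [-1.3, 1.8, 9.5]
gripper_width: 59.4
gripper_force: 66.1
```

Emit:
{"name": "servo_tool", "arguments": {"commands": [[-0.5,[0,0,0],[0,0,0]],[-0.5,[0,0,0],[0,0,0]],[-1,[0,0,0],[0,0,0]],[-1,[0,0,0],[0,0,0]],[-1,[0,0,0],[0,0,0]]]}}

```text
time_s: 14.95
ee_pos: [442.1, -230.9, -26.2]
tool_rot: [0.483, 0.876, -0.0, -0.0]
wrist_force: [-0.1, 0.2, -0.0]
gripper_width: 85.5
gripper_force: 0.0
```

Emit:
{"name": "servo_tool", "arguments": {"commands": [[-1,[0,0,-10],[0,0,0]],[-1,[0,0,-25],[0,0,0]],[-1,[0,0,-50],[0,0,0]],[-1,[0,0,-85],[0,0,0]],[-1,[0,0,-130],[0,0,0]],[-1,[0,0,-175],[0,0,0]],[-1,[0,0,-220],[0,0,0]],[-1,[0,0,-250],[0,0,0]],[-1,[0,0,-250],[0,0,0]],[-1,[0,0,-250],[0,0,0]]]}}

```text
time_s: 15.95
ee_pos: [442.2, -230.7, 224.8]
tool_rot: [0.483, 0.876, 0.0, 0.001]
wrist_force: [-0.7, 0.1, -0.4]
gripper_width: 85.3
gripper_force: 0.0
```

```bash
python3 - <<'E'
from h import *
p,R,o=pose(); print(p,o["wrist_force"])
S=Cam("side"); T=Cam("top")
us,hs=red(S.f,(325,385)); ut,ht=red(T.f,(440,302)); print(us,hs.min(0),hs.max(0),ut,ht.min(0),ht.max(0)); print(tri(S,us,T,ut))
cv2.imwrite("pics/k.png",np.hstack([cv2.resize(S.f[180:450,200:470],(400,400)),cv2.resize(T.f[140:360,280:500],(400,400))]))
E
```

```text
[ 442.1820367  -230.66259275  224.8176604 ] [-0.70078172  0.13690839 -0.36130669]
[324.45432977 378.40704965] [309 360] [340 397] [441.58993523 299.14150473] [427 285] [456 313]
(array([ 442.85438555, -232.7173777 ,   16.75457205]), np.float64(1.5397444554947375))
```

View pics/k.png

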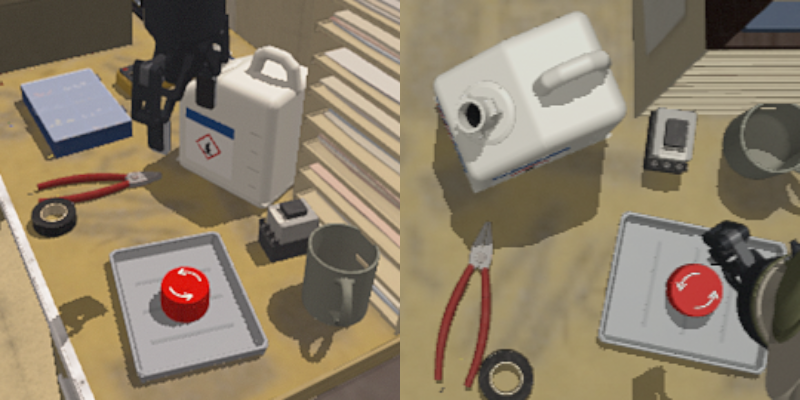

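The cap stands upright in the tray, at (185,293) in the side panel and (695,288) in the top panel. The jug is open and still in place, nothing else has moved, and the gripper is clear.

```bash
python3 -c "
from rig import order; print(order.hand_in())"
```

```text
the job is handed in; nothing more can be done
None
```

The jug is open and still standing in place, the cap is right way up and released in the drip tray, the blue case, multimeter and contactor were never touched, and the job was handed in at about 16 s; no verdict was returned.

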